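# Put the corner of the storeroom table in its usual order

## Task

Stand the wide tin on the board midway between the round tub and the square tub, then set the low tin centred on top of the wide tin. Set the jar down in the middle of the flat box's lid, and stand the carton on the table to the left of the flat box (left as the robot sees it), level with the middle of the box's long left side, its own wider side parallel to that side, with a gap of about 4 cm. Everything ends upright and let go; leave the ramekin and the tape roll where they are.

Things in the scene. Friction and masses are not known exactly. Their poses are not given: they have to be found in the camera images.
- wide_tin_mid (a point): Loose steel food tin with a pale paper label, the wider of two tins, upright, diameter 60 mm, 65 mm high, flat top, about 0.35 kg. The point is its centre, half-way up (32.5 mm over its underside); z up.
- low_tin_mid (a point): Loose steel food tin with a pale paper label, the smaller of two tins, upright, diameter 50 mm, 40 mm high, about 0.15 kg. The point is its centre, half-way up (20 mm over its underside); z up.
- jar_mid (a point): Loose amber jar with a black screw cap, upright: body diameter 48 mm up to 46 mm, shoulder to 52 mm, then the cap, diameter 42 mm; 70 mm high in all, about 0.2 kg. The point is its centre, half-way up (35 mm over its underside); z up.
- carton_mid (a point): Loose upright cardboard carton with a pale band, 60 mm (its x) by 40 mm (its y) by 100 mm high, about 0.22 kg. The point is its centre, half-way up (50 mm over its underside); x along the wider sides, z up.
- board: Flat wooden board fixed to the table, 110 mm (its x) by 300 mm (its y) by 10 mm thick, its long side roughly across the robot's view, turned up to 0.25 rad. Origin at the centre of its underside, on the table. The two tubs stand on it, each 110 mm from its centre along its y, one at each end, so its centre is the midpoint between them.
- round_tub: White round tub with a grey lid, diameter 80 mm, 60 mm high, fixed on one end of the board. Origin at the centre of its underside (10 mm over the table).
- square_tub: White square tub with a grey lid, 80 by 80 mm, 60 mm high, fixed on the other end of the board. Origin at the centre of its underside (10 mm over the table).
- flat_box: Low blue storage box with a flat lid, fixed to the table: lid 140 mm (its x) by 100 mm (its y), lid's top 50 mm over the table; a small grey latch on the short side that faces the robot. Origin at the centre of its underside; its x points away from the robot (turned up to 0.25 rad), its y to the robot's left, so its long left side lies 50 mm from the origin along y.
- ramekin: Bystander: loose white ramekin (small open cup), diameter 54 mm, 36 mm high. Origin at the centre of its underside. Leave it where it is.
- tape: Bystander: loose pale roll of tape lying flat, outer diameter 72 mm, 24 mm high. Origin at the centre of its underside. Leave it where it is.

How it is judged:
At the end, for the whole second after the job is handed in: Wide tin on the board within 15 mm of the midpoint of the tubs; low tin on it within 12 mm; jar within 15 mm of the middle of the box's lid; carton left of the box, gap 25 to 55 mm, within 15 mm of level, parallel within 0.2 rad; all upright, at rest; ramekin and tape not shifted 30 mm (horizontal distance between wide_tin_mid and board below 0.015 m and height (world z) of wide_tin_mid between 0.037 and 0.048 m and horizontal distance between low_tin_mid and wide_tin_mid below 0.012 m and height (world z) of low_tin_mid between 0.089 and 0.101 m and horizontal distance between jar_mid and flat_box below 0.015 m and height (world z) of jar_mid between 0.08 and 0.091 m and x of carton_mid in the frame of flat_box between -0.015 and 0.015 m and y of carton_mid in the frame of flat_box between 0.095 and 0.125 m and height (world z) of carton_mid between 0.045 and 0.056 m and angle between the x axis of carton_mid and the x axis of flat_box, either way round below 0.2 rad and angle between each of wide_tin_mid, low_tin_mid, jar_mid, carton_mid's own z axis and vertical below 0.1 rad and linear speed of each of wide_tin, low_tin, jar, carton below 0.02 m/s); the robot touches nothing.
It fails at once if the ramekin is shifted by more than 30 mm (distance of ramekin from where it was at the start of the episode above 0.03 m).
It fails at once if the tape roll is shifted by more than 30 mm (distance of tape from where it was at the start of the episode above 0.03 m).
It also fails if it takes over 120 s, if anything falls off the work surface, if the arm or the gripper's body presses on something with over 40 N, if the wrist force passes 120 N, or if a joint passes its speed limit or range.

## Robot

A 6-joint arm with a two-finger parallel gripper is mounted at the origin on the work surface. World frame = base frame: x ahead of the robot, y to its left, z up, the work surface at z = 0. Lengths are in m, angles in rad, forces in N, time in s.
With the tool pointing down it reaches from about 0.325 to 0.9 m from the base axis. Payload 6.1 kg.
Tool frame: the origin (TCP) lies midway between the tips of the shut fingers; the grasp point (between the pads) lies 19 mm behind it; z points along the fingers, y is the line along which they close (so a half turn about z gives the same grasp; the last joint's range is limited). The gripper opens to 85 mm and grips with 20 to 120 N. Pads are 22 mm wide; open, the fingers measure 114 mm over their backs; the gripper's body (76 mm by 85 mm) begins 54 mm behind the grasp point. The pads swing forward as they close: fully open they stand 13 mm farther back than shut.
Start: joints at [-1.344, 0.22, 1.526, -0, 1.395, -0.126], TCP at [0.216, -0.587, 0.231] pointing down, gripper open.
Joint ranges: [-2.98, 2.98], [-0.91, 2.08], [0.09, 2.57], [-1.24, 4.39], [0.2, 2.65], [-2.68, 2.68]. Speed limits (rad/s): [2.57, 2.57, 3.01, 3.14, 3.14, 3.14].

## Interface

Orientations are given as [roll, pitch, yaw] about the fixed x, y, z axes, in that order (R = Rz(yaw) Ry(pitch) Rx(roll)).
In Python, from plant import movep, move_l, set_joints, gripper_to, hold, inverse_kinematics, observe, get_image, get_calibration, Unreachable, job_done gives the robot as it stands. Calls block until the motion is done:
- movep(position, orientation): joint-space move of the TCP to a pose.
- move_l(position, feed=0.15, rotation=None, max_force=None): straight line of the TCP; rotation=None keeps the orientation; feed is the mean speed in m/s. With max_force (N) it stops when the force on the tool has changed by that much, and returns True; else False.
- set_joints(angles): joint-space move.
- gripper_to(opening, f_grip=None): finger opening in m; f_grip is the grip in N (None keeps the last); returns when the fingers have stopped.
- hold(seconds).
- inverse_kinematics(position, orientation): joint angles nearest the present ones, or None.
- observe(): the state.
- get_image(name): name is "scene" or "side" or "wrist"; returns (picture, depth): 384x512x3 uint8, red, green, blue; 384x512 float32, m along the optical axis (not along the pixel's ray), 0 where there is no reading.
- get_calibration(name): a dict with "intrinsics" (3x3 intrinsics, pixels), "world_from_camera" (4x4, takes a point from camera to world coordinates). Camera axes: x right, y down, z forward; pixel columns grow to the right and rows downward; lengths in m; the calibration is good to about 2 mm. A picture is of the moment at which its call begins: read the wrist's pose just before it. get_calibration takes no time and is no camera call; for the wrist camera it gives the pose at the moment of the call.
A pose or a line that the arm cannot do raises Unreachable and nothing moves.
- job_done(): hands the job in; it is judged then, once.
The state is a dict: "time_s": time; "q": joint angles; "joint_velocities": joint speeds; "joint_torque": joint torques, N m; "eef_pos": TCP position; "tcp_rot": TCP orientation; "ft_force": force on the tool from outside, world axes, zero at the start; "torque": the same for the moment, N m; "opening": finger opening in m; "grasp_force": force on a finger pad.
Only numpy, scipy, OpenCV 4.12 (cv2) and the standard library are available. Lean on these libraries where they do the work, as an engineer would, in place of code of your own. Each camera call takes 0.05 s, during which the arm holds its last target. There are 200 camera calls.

## Working session

There is one attempt and no reset: what is moved stays moved. The work goes in short steps, each a Python script; the robot and the scene stay as the last script left them, time stands still between calls to the robot, and variables do not carry over. Pictures are saved under pics/ and viewed, at most 14 in all, crops included, and the job is handed in when it is done.

```bash
mkdir -p pics; ls
python3 - <<'E'
from plant import *
import cv2,numpy as np
for n in ("scene","side"):
    p,d=get_image(n); c=get_calibration(n)
    np.savez(f"pics/{n}0.npz",p=p,d=d,K=c["intrinsics"],T=c["world_from_camera"])
    cv2.imwrite(f"pics/{n}0.png",p[:,:,::-1]); print(n,np.round(c["world_from_camera"],2).tolist())
o=observe();print(o["time_s"],o["tcp_rot"])
E
```

```text
pics
scene [[-0.25, 0.64, -0.72, 1.32], [0.97, 0.16, -0.2, 0.21], [-0.01, -0.75, -0.66, 0.79], [0.0, 0.0, 0.0, 1.0]]
side [[-0.75, -0.42, 0.51, -0.03], [-0.66, 0.48, -0.57, 0.61], [-0.0, -0.77, -0.64, 0.75], [0.0, 0.0, 0.0, 1.0]]
0.1 [-3.13986275e+00 -2.30414628e-04  3.52800452e-01]
```

View pics/scene0.png

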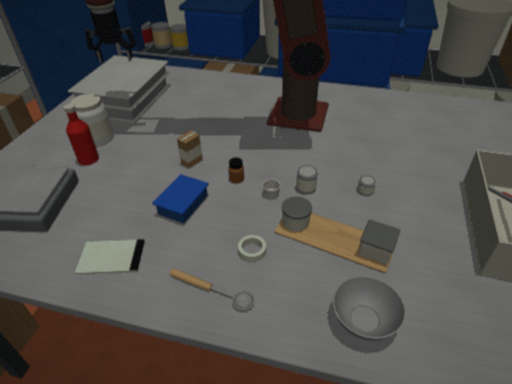

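View pics/side0.png

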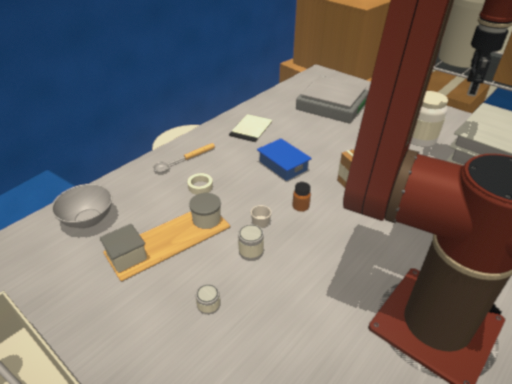

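The scene view shows the wide tin at (306,179), low tin (367,185), jar (236,170), carton (190,149), box (182,197), round tub (296,214), square tub (379,242), ramekin (271,187) and tape (252,248). Next I get rough positions from the depth data.

```bash
cat > h.py <<'E'
import numpy as np, cv2
from plant import *
def cloud(d,K,T):
    v,u=np.indices(d.shape); P=np.stack([(u-K[0,2])/K[0,0]*d,(v-K[1,2])/K[1,1]*d,d],-1)
    W=P@T[:3,:3].T+T[:3,3]; W[d<=0]=np.nan; return W
def snap(n):
    c=get_calibration(n); p,d=get_image(n); return p,cloud(d,np.array(c["intrinsics"]),np.array(c["world_from_camera"]))
def near(W,xy,r,z0,z1):
    m=(np.hypot(W[...,0]-xy[0],W[...,1]-xy[1])<r)&(W[...,2]>z0)&(W[...,2]<z1); return W[m]
def rect(P):
    (c,s,a)=cv2.minAreaRect((P[:,:2]*1000).astype(np.float32)); return np.round(c,1),np.round(s,1),round(a,1)
def circ(P):
    c,r=cv2.minEnclosingCircle((P[:,:2]*1000).astype(np.float32)); return np.round(c,1),round(r,1)
E
python3 - <<'E'
from h import *
z=np.load("pics/scene0.npz");W=cloud(z["d"],z["K"],z["T"])
for n,(u,v),h in [("wide",(306,173),.065),("low",(367,180),.04),("jar",(236,162),.07),("carton",(190,138),.1),("box",(183,194),.05),("round",(296,207),.07),("square",(381,234),.07),("ram",(271,187),.036),("tape",(252,239),.024),("board",(335,238),.01)]:
    w=W[v,u]; P=near(W,w[:2],.11 if n=="box" else .07,h-.008,h+.008)
    print(n,np.round(w,3),len(P),rect(P),circ(P))
E
```

```text
wide [0.433 0.102 0.069] 242 (array([420.6, 103.5]), array([57.7, 58.1]), 11.9) (array([420.2, 103.3]), 30.4)
low [0.386 0.276 0.041] 179 (array([390. , 277.1]), array([49.9, 48.1]), 19.4) (array([388.5, 278.3]), 28.0)
jar [ 0.433 -0.108  0.071] 114 (array([ 429.5, -111. ]), array([41.4, 39. ]), 17.3) (array([ 428.8, -112.7]), 22.5)
carton [ 0.387 -0.27   0.1  ] 179 (array([ 381.6, -280. ]), array([41.9, 62.8]), 66.3) (array([ 383.1, -281.4]), 34.5)
box [ 0.584 -0.217  0.051] 1239 (array([ 579.7, -226.1]), array([102. , 142.6]), 79.3) (array([ 580.1, -225.3]), 83.3)
round [0.578 0.101 0.069] 543 (array([576. , 102.2]), array([80.1, 76.1]), 12.3) (array([575.9, 102. ]), 40.7)
square [0.623 0.318 0.071] 849 (array([623.4, 316. ]), array([80.5, 82. ]), 78.3) (array([624.4, 315.7]), 53.4)
ram [0.451 0.004 0.011] 97 (array([469.9,   7.6]), array([51.9, 53.3]), 88.1) (array([470. ,   7.9]), 28.7)
tape [0.67  0.006 0.019] 320 (array([696.6,  12.4]), array([70.8, 70.4]), 40.1) (array([696.4,  11.6]), 36.9)
board [0.605 0.213 0.009] 1527 (array([607.4, 209.9]), array([133.9, 128.2]), 84.5) (array([605.4, 212.5]), 69.9)
```

Sizes and heights match the description: the tubs are 219 mm apart, and the box's x axis is at -10.7°. I start with the wide tin.

```bash
cat >> h.py <<'E'
PI=np.pi
def go(xy,z,yaw): movep([xy[0],xy[1],z],[PI,0,yaw])
def pick(xy,z,yaw,h,pre=.085):
    gripper_to(pre); go(xy,.2,yaw); move_l([*xy,z+.05],.2); move_l([*xy,z],.1)
    gripper_to(0,40); o=observe(); print("grip",o["opening"],o["grasp_force"],o["time_s"])
    move_l([*xy,.25],.2); print("lifted",observe()["opening"])
def place(xy,z,yaw,opn):
    go(xy,.25,yaw); move_l([*xy,z+.025],.2); print("contact",move_l([*xy,z-.004],.03,max_force=6),observe()["eef_pos"][2]-z)
    gripper_to(opn); hold(.3); move_l([*xy,.25],.15); print("t",observe()["time_s"])
E
python3 - <<'E'
from h import *
w=(.4205,.1034)
pick(w,.020,np.arctan2(w[1],w[0])+PI/2,.065)
place((.5997,.2091),.031,np.radians(77.5),.08)
E
```

```text
grip 0.059338855641938894 42.19410181045532 4.675
lifted 0.05913712379745461
contact True -9.366187748641869e-05
t 10.975
```

Run:
```python
from h import *
p,W=snap("scene")
P=near(W,(.6,.209),.045,.067,.085); print("wide",rect(P),circ(P),np.median(P[:,2]))
w=(.3895,.2774)
pick(w,.004,np.arctan2(w[1],w[0])+PI/2,.04)
t=rect(P)[0]/1000 if len(P) else None
p,W=snap("scene");P=near(W,(.6,.209),.045,.067,.085); print("wide",rect(P),circ(P));t=rect(P)[0]/1000
if np.hypot(t[0]-.5997,t[1]-.2091)<.01: place(tuple(t),.004+.075,np.radians(77.5),.07)
go((.45,.0),.3,PI/2)
p,W=snap("scene")
for n,z0,z1 in(("low",.107,.125),):
    P=near(W,(.6,.209),.045,z0,z1); print(n,rect(P),circ(P),len(P))
cv2.imwrite("pics/s1.png",p[:,:,::-1])
```

```text
wide (array([601.7, 209.7]), array([60.3, 58.2]), 38.7) (array([600.9, 208.9]), 31.9) 0.075403801483787
grip 0.04915527997600582 41.250407695770264 14.1167
lifted 0.04915603420406905
wide (array([602.5, 208.5]), array([60.8, 57.2]), 5.8) (array([602. , 210.4]), 31.0)
contact True 0.0008790236749692676
t 20.025
low (array([605.2, 210.7]), array([48.8, 49.4]), 18.1) (array([605. , 210.2]), 26.3) 272
```

View pics/s1.png

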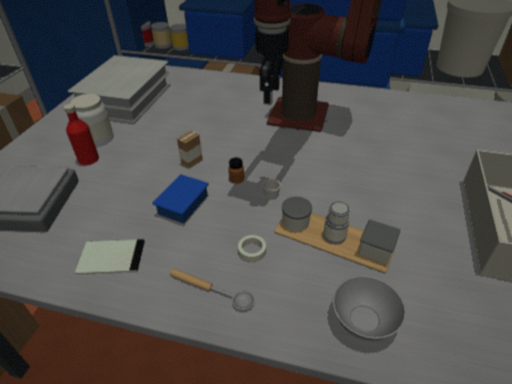

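The low tin stands on the wide tin at (338,220), off centre by about 3 mm. Next are the jar and the carton.

Run:
```python
from h import *
j=(.4295,-.1115)
pick(j,.007,np.arctan2(j[1],j[0])+PI/2,.07)
place((.5797,-.2261),.057,np.radians(79.3),.07)
c=(.382,-.2805)
pick(c,.047,np.radians(-23.7),.1,.07)
a=np.radians(-10.7); t=(.5797-.11*np.sin(a),-.2261+.11*np.cos(a))
place(t,.047,a,.062)
set_joints([-1.344,.22,1.526,0,1.395,-.126])
p,W=snap("scene")
for n,xy,r,z0,z1 in(("wide",(.6,.209),.045,.067,.08),("low",(.6,.209),.045,.107,.125),("jar",(.58,-.226),.04,.112,.13),("carton",t,.05,.092,.108),("box",(.58,-.226),.09,.042,.058),("ram",(.47,.008),.05,.028,.044),("tape",(.6965,.012),.05,.016,.032)):
    P=near(W,xy,r,z0,z1); print(n,len(P), rect(P) if len(P) else "")
print(t,observe()["time_s"])
cv2.imwrite("pics/s2.png",p[:,:,::-1])
```

```text
grip 0.047327423915752356 39.62290012277663 24.0083
lifted 0.04715036722882567
contact True 0.0009466659879902931
t 29.9833
grip 0.039592509387971694 39.76647734642029 33.225
lifted 0.03967016954284492
contact True 0.0008989157653868374
t 39.3917
wide 121 (array([612.6, 208.2]), array([58.6, 39. ]), 85.6)
low 274 (array([605.4, 210.3]), array([48.5, 49.3]), 48.8)
jar 149 (array([ 582.3, -226.9]), array([40.5, 39.2]), 44.0)
carton 282 (array([ 598.8, -116.4]), array([41.8, 62.2]), 79.6)
box 937 (array([ 579. , -225.4]), array([101.3, 143.4]), 79.0)
ram 95 (array([470.6,   7.4]), array([52.7, 51.8]), 50.9)
tape 316 (array([696.1,  12.2]), array([72.4, 68.3]), 14.2)
(np.float64(0.6001233276924135), np.float64(-0.11801259238020233)) 41.6083
```

View pics/s2.png

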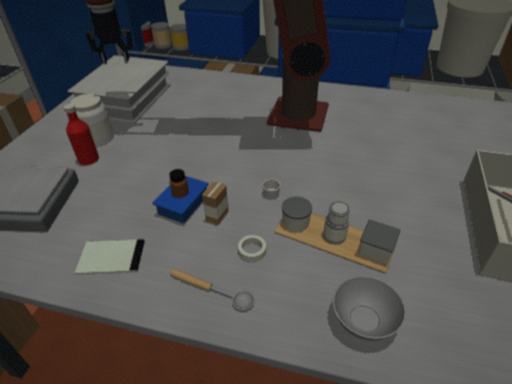

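The jar is on the lid at (179,183), the carton stands beside the box at (216,203), and the tins are stacked at (338,220). Every measured position is within its limits and the bystanders have not moved.

```bash
python3 -c "
from plant import *
hold(.5);print(job_done())"
```

```text
the job is handed in; nothing more can be done
None
```

The job is handed in after about 42 s of robot time: the last picture put the low tin, jar and carton within their limits, the wide tin (now hidden under the low tin) measured about 3 mm off the midpoint before stacking, and the ramekin and tape had not moved.

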